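# Rake the dropped nuts out of the jig's seam

### The arm

A 6-joint arm with a two-finger parallel gripper is mounted at the origin on the work surface. World frame = base frame: x ahead of the robot, y to its left, z up, the work surface at z = 0. Lengths are in m, angles in degrees, forces in N, time in s.
With the tool pointing down it reaches from about 0.325 to 0.85 m from the base axis. Payload 15.5 kg.
Tool frame: the origin (TCP) lies at the very end of the fingers, on their centre line; the grasp point (between the pads) lies arm.grip_depth behind it (arm.grip_depth is the distance from the TCP to the grasp point, in m); z points along the fingers, y is the direction in which the jaws open and shut (so a half turn about z gives the same grasp; the last joint's range is limited). The gripper opens to 91 mm and grips with 3 to 60 N. Pads are 32 mm wide; open, the fingers measure 118 mm over their backs; the gripper's body (76 mm by 178 mm) begins 60 mm behind the grasp point.
Start: joints at [63.34, 28.281, 77.091, -0, 74.628, -5.472], TCP at [0.226, 0.583, 0.214] pointing down, gripper open.
Joint ranges: [-166.48, 166.48], [-47.26, 123.95], [12.59, 153.08], [-70.14, 250.14], [6.76, 159.57], [-176.63, 176.63]. Speed limits (degrees/s): [108.29, 108.29, 147.25, 172.46, 172.46, 172.46].

### API

Orientations are given as a 3x3 rotation matrix whose columns are the frame's x, y, z axes.
In Python, from rig import arm gives the robot as it stands. Calls block until the motion is done:
- arm.move_to(position, orientation): joint-space move of the TCP to a pose.
- arm.move_l(position, orientation=None, feed=0.15): straight line of the TCP; orientation=None keeps the orientation; feed is the mean speed in m/s.
- arm.move_joints(angles): joint-space move.
- arm.grip(opening): finger opening in m; the grip force is fixed at half the most; returns when the fingers have stopped.
- arm.sleep(seconds).
- arm.solve_ik(position, orientation): joint angles nearest the present ones, or None.
- arm.snapshot(name): name is "side" or "top" or "wrist"; returns the picture (384x512x3 uint8, red, green, blue); there is no depth.
- arm.get_calibration(name): a dict with "intrinsics" (3x3 intrinsics, pixels), "cam_to_world" (4x4, takes a point from camera to world coordinates). Camera axes: x right, y down, z forward; pixel columns grow to the right and rows downward; lengths in m; the calibration is good to about 2 mm. A picture is of the moment at which its call begins: read the wrist's pose just before it. get_calibration takes no time and is no camera call; for the wrist camera it gives the pose at the moment of the call.
A pose or a line that the arm cannot do raises arm.Unreachable and nothing moves.
- arm.sign_off(): hands the job in, once; it reports no verdict.
Readings, each from a call of its own:
- arm.current_t(): time.
- arm.current_joint_positions(): joint angles.
- arm.current_dq(): joint speeds.
- arm.current_tau(): joint torques, N m.
- arm.current_ee_pos(): TCP position.
- arm.current_tool_rot(): TCP orientation.
- arm.current_force(): force on the tool from outside, world axes, zero at the start.
- arm.current_torque(): the same for the moment, N m.
- arm.current_width(): finger opening in m.
Only numpy, scipy, OpenCV 4.12 (cv2) and the standard library are available. Lean on these libraries where they do the work, as an engineer would, in place of code of your own. Each camera call takes 0.05 s, during which the arm holds its last target.

### The job

Three nuts have fallen into the cranked seam between the two top plates of the assembly jig: take the stylus from the tool rack, put its tip down into the closed end of the seam and guide it slowly and gently (well under 10 cm/s) along the whole seam, round the bends and out at the open end, so that all the nuts are pushed out into the red catch bin there. Do it with the stylus, not with the fingers on the nuts, leave the other tools, the oil bottle and the standing bolt where they are, and put the stylus back in its own hole in the rack, fully down.

Things in the scene. Friction and masses are not known exactly. Their poses are not given: they have to be found in the camera images.
- jig: Jig fixed to the bench: dark steel base 200 x 200 x 30, two aluminium top plates (top 44 high) with a cranked open-topped seam 22 wide, 14 deep between them. Origin: centre of its underside; z up, -x side roughly faces the robot. Seam centre line, jig x, y: end wall (91, 35), (45, 35), (26.5, 27.5), (-28.5, -27.5), (-47, -35), open end at the edge (-100, -35). Smooth, lightly oiled metal.
- catch_bin (a point): Centre of the inner floor (3 above the bench) of the red catch bin fixed to the jig under the seam's open end, at jig (-145, -35): 88 (jig x) x 100 (jig y) outside, walls 3 thick, rim 40 above the bench. The seam's floor, 30 high, ends over it.
- dowel: Short fixed steel dowel pin on the jig's top plate beside the seam, at jig (35, -35): 12 thick, 28 high, top 72 above the bench. Origin at its foot.
- seam_start (a point): Point on the seam's floor (30 above the bench) on its centre line, 11 from the closed end wall, at jig (80, 35): where the tip goes in; the nearest nut leaves it free. x, y, z axes of the jig.
- seam_bend1 (a point): Point on the seam's floor at the first bend, on the centre line, jig (36, 31).
- seam_mid (a point): Point on the seam's floor, middle of its slanting part, jig (-1, 0) (the centre line runs through it at 45 degrees to the jig's x).
- seam_bend2 (a point): Point on the seam's floor at the second bend, jig (-38, -31).
- seam_end (a point): Point on the seam's floor at its open end, at the jig's edge over the catch bin, jig (-100, -35).
- nut_a_center (a point): The nut in the straight part next to the closed end: plain steel M10 hexagon nut, 17 across flats, 19.6 across corners, 8 high, about 12 g, lying loose and flat on the seam floor; point at its centre, 4 above that floor. The stylus foot (12 thick) cannot pass it in the seam, but pushes it ahead.
- nut_b_center (a point): The nut in the slanting part: plain steel M10 hexagon nut, 17 across flats, 19.6 across corners, 8 high, about 12 g, lying loose and flat on the seam floor; point at its centre, 4 above that floor. The stylus foot (12 thick) cannot pass it in the seam, but pushes it ahead.
- nut_c_center (a point): The nut in the straight part next to the open end: plain steel M10 hexagon nut, 17 across flats, 19.6 across corners, 8 high, about 12 g, lying loose and flat on the seam floor; point at its centre, 4 above that floor. The stylus foot (12 thick) cannot pass it in the seam, but pushes it ahead.
- rack: Sheet-steel tool rack fixed to the bench, 170 x 50, top plate 12 thick, its top 80 above the bench. Origin: centre of its underside; x along the row of three holes (17 wide, chamfered, at x = -55, 0, 55; the yaw varies). Three hand tools hang upright in them, shoulders on the plate, in any order; each is in its own hole.
- stylus_center (a point): The stylus, upright in one of the holes: plain straight round black handle 24 thick, 70 long with two thin steel bands, below it a steel shank 9 thick, 60 long, its lowest 16 a round button foot 12 thick; 60 g. Point: centre of the handle, 35 above its shoulder (on the rack's top) and 95 above the tip; z along the tool, up. It must return to the hole it came from.
- stylus_tip (a point): The lower end of the stylus's shank, on its axis, 95 below the handle's centre.
- screwdriver_center (a point): Bystander in the rack: screwdriver with a bulging black handle 34 thick, 55 long, top 135 above the bench; point half-way up the handle.
- punch_center (a point): Bystander in the rack: dark steel drift punch, body 24 thick with a 34 wide mushroom head, top 128 above the bench; point half-way up its thick part.
- oil_center (a point): Bystander: small white oil bottle with a black cap, 40 thick, 95 high, standing on the jig's top plate beside the seam (top 139 above the bench); point at its centre half-way up.
- bolt_center (a point): Bystander: dark steel bolt standing on its head on the jig's top plate, head 30 wide, 55 high (top 99 above the bench); point at its centre half-way up.

How it is judged:
By the outcome, as a careful person would: the job done as asked, in the order asked, and still so for the second after the job is handed in, with the robot touching nothing.
It also fails if it takes over 64 s, if anything falls off the work surface, if the arm or the gripper's body presses on something with over 40 N, if the wrist force passes 120 N, or if a joint passes its speed limit or range.

## Working session

There is one attempt and no reset: what is moved stays moved. The work goes in short steps, each a Python script; the robot and the scene stay as the last script left them, time stands still between calls to the robot, and variables do not carry over. Pictures are saved under pics/ and viewed, and the job is handed in when it is done.

```bash
ls; mkdir -p pics; python3 - <<'E'
from rig import arm
import cv2,numpy as np
for n in ["top","side","wrist"]:
    c=arm.get_calibration(n)
    im=arm.snapshot(n); cv2.imwrite(f"pics/{n}0.png",im[:,:,::-1])
    print(n,np.round(c["intrinsics"],1).tolist(),np.round(c["cam_to_world"],4).tolist())
print(arm.grip_depth,arm.current_t(),arm.current_width(),arm.current_tool_rot())
E
```

```text
pics
top [[482.5, 0.0, 260.0], [0.0, 482.5, 198.2], [0.0, 0.0, 1.0]] [[-0.024, -0.9933, 0.113, 0.4198], [-0.9997, 0.024, -0.0013, -0.0163], [-0.0014, -0.113, -0.9936, 1.008], [0.0, 0.0, 0.0, 1.0]]
side [[349.9, 0.0, 252.5], [0.0, 349.9, 188.3], [0.0, 0.0, 1.0]] [[-0.8232, -0.4258, 0.3754, 0.2281], [-0.5677, 0.6222, -0.5391, 0.359], [-0.004, -0.657, -0.7539, 0.6486], [0.0, 0.0, 0.0, 1.0]]
wrist [[282.0, 0.0, 254.4], [0.0, 282.0, 187.0], [0.0, 0.0, 1.0]] [[0.3605, 0.9035, 0.2317, 0.1592], [0.9328, -0.3489, -0.0908, 0.6075], [-0.0012, 0.2489, -0.9685, 0.3847], [0.0, 0.0, 0.0, 1.0]]
0.0188 0.15 0.0912613210263372 [[-9.32396645e-01  3.61436453e-01 -4.33418115e-04]
 [ 3.61436696e-01  9.32396293e-01 -8.17095099e-04]
 [ 1.08789490e-04 -9.18509940e-04 -9.99999572e-01]]
```

View pics/top0.png

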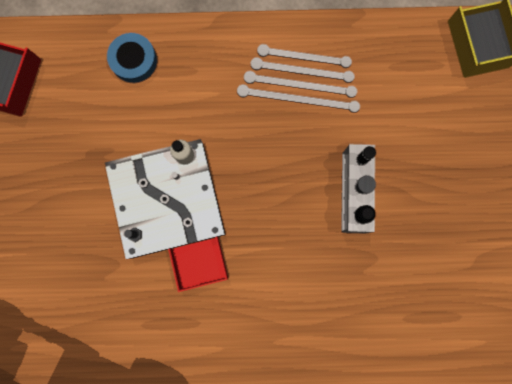

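View pics/side0.png

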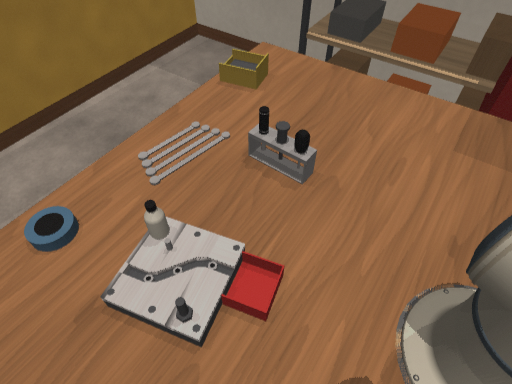

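View pics/wrist0.png

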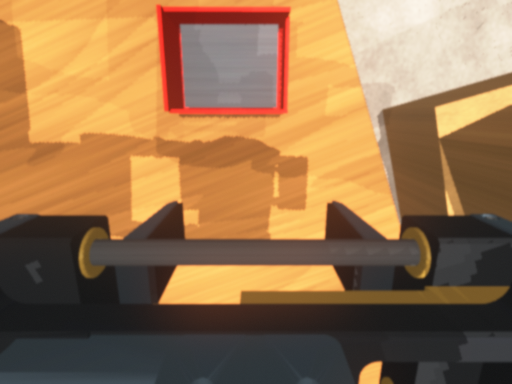

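The top view shows the jig around (165,200), the bin at (200,262) and the rack around (360,190). In the side view the tall straight black handle at (264,120) is the stylus, which is the rack tool at about (367,155) in the top view.

```bash
python3 - <<'E'
import cv2,numpy as np
t=cv2.imread("pics/top0.png"); s=cv2.imread("pics/side0.png")
a=cv2.resize(t[130:300,95:240],None,fx=3.5,fy=3.5,interpolation=cv2.INTER_CUBIC)
cv2.imwrite("pics/c1.png",a)
b=cv2.resize(t[135:245,325:395],None,fx=5,fy=5,interpolation=cv2.INTER_CUBIC)
c=cv2.resize(s[95:190,235:330],None,fx=5,fy=5,interpolation=cv2.INTER_CUBIC)
h=max(len(b),len(c));o=np.zeros((h,b.shape[1]+c.shape[1],3),np.uint8);o[:len(b),:b.shape[1]]=b;o[:len(c),b.shape[1]:]=c
cv2.imwrite("pics/c2.png",o[:600,:800])
E
```

```text
(no output)
```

View pics/c1.png

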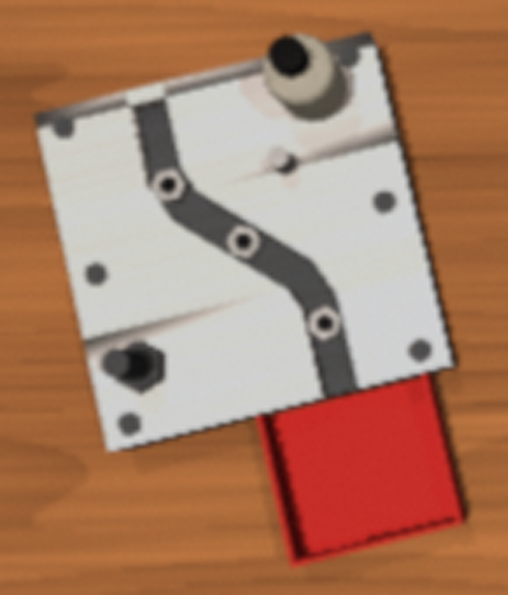

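View pics/c2.png

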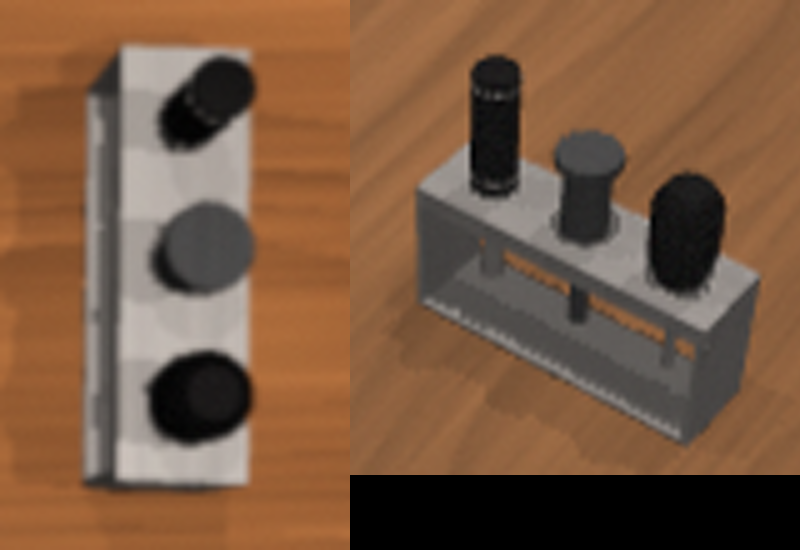

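The crops confirm it: the stylus is the far hole's tool (straight handle with bands), then the punch in the middle and the screwdriver nearest. Next I'll measure the jig and rack outlines by casting edge rays onto z=0.044 and z=0.080.

```bash
cat > h.py <<'E'
from rig import arm
import cv2,numpy as np
def ray(n,px,z,c=None):
    c=c or arm.get_calibration(n);K=c["intrinsics"];T=np.array(c["cam_to_world"])
    px=np.atleast_2d(px).astype(float)
    d=np.c_[px,np.ones(len(px))]@np.linalg.inv(K).T@T[:3,:3].T
    o=T[:3,3]; s=(z-o[2])/d[:,2]
    return o+s[:,None]*d
def proj(n,P,c=None):
    c=c or arm.get_calibration(n);T=np.linalg.inv(c["cam_to_world"]);P=np.atleast_2d(P)
    q=(P@T[:3,:3].T+T[:3,3])@np.array(c["intrinsics"]).T
    return q[:,:2]/q[:,2:]
E
python3 - <<'E'
from h import *
def outline(n,lo,roi,z,smax=70,vmin=90):
    im=cv2.imread(f"pics/{n}0.png"); hsv=cv2.cvtColor(im,cv2.COLOR_BGR2HSV)
    m=((hsv[...,1]<smax)&(hsv[...,2]>vmin)).astype(np.uint8)
    k=np.zeros_like(m);x0,y0,x1,y1=roi;k[y0:y1,x0:x1]=1;m*=k
    m=cv2.morphologyEx(m,cv2.MORPH_CLOSE,np.ones((3,3)))
    cs,_=cv2.findContours(m,cv2.RETR_EXTERNAL,cv2.CHAIN_APPROX_NONE)
    c=max(cs,key=cv2.contourArea)[:,0]
    r=cv2.minAreaRect(ray(n,c,z)[:,:2].astype(np.float32)*1000)
    ct=cv2.boxPoints(cv2.minAreaRect(c.astype(np.float32)))
    print(n,"rect mm",np.round(r[0],1),np.round(r[1],1),round(r[2],2),"px",ct.round(1).tolist())
for n,rj,rr in [("top",(95,130,240,262),(325,135,395,245)),("side",(95,205,255,345),(240,120,325,190))]:
    outline(n,0,rj,.044); outline(n,0,rr,.080,vmin=110)
# nuts/seam approx from crop
for nm,p,z in [("nutA",(168,185),.038),("nutB",(243,241),.038),("nutC",(324,323),.038),("seamend",(341,392),.030),("dowelTop",(281,159),.072)]:
    print(nm,ray("top",np.array(p)/3.5+[95,130]-.35,z).round(4))
print("sty top",ray("top",np.array((224,88))/5+[325,135]-.4,.15).round(4),ray("side",np.array((495-350,68))/5+[235,95]-.4,.15).round(4))
print("sty foot",ray("side",np.array((495-350,190))/5+[235,95]-.4,.08).round(4))
E
```

```text
top rect mm [538.2 176.8] [208.3 202.2] 12.82 px [[100.69999694824219, 159.8000030517578], [200.0, 135.0], [224.8000030517578, 234.10000610351562], [125.5, 258.8999938964844]]
top rect mm [ 541.9 -214. ] [ 50.3 170.4] 87.1 px [[348.0, 144.0], [374.0, 144.0], [374.0, 231.0], [348.0, 231.0]]
side rect mm [549.7 174.3] [234.6 218.5] 12.78 px [[100.5999984741211, 298.8999938964844], [143.6999969482422, 199.8000030517578], [245.3000030517578, 244.0], [202.1999969482422, 343.1000061035156]]
side rect mm [ 541.1 -215.6] [ 49.7 170.2] 86.96 px [[248.39999389648438, 132.1999969482422], [255.0, 119.0], [316.20001220703125, 149.60000610351562], [309.6000061035156, 162.8000030517578]]
nutA [[0.5679 0.2199 0.038 ]]
nutB [[0.5341 0.1764 0.038 ]]
nutC [[0.4856 0.1299 0.038 ]]
seamend [[0.446  0.1216 0.03  ]]
dowelTop [[0.5759 0.1483 0.072 ]]
sty top [[ 0.5963 -0.2173  0.15  ]] [[ 0.5969 -0.2187  0.15  ]]
sty foot [[ 0.593  -0.2154  0.08  ]]
```

The rack agrees in both views: centre (0.5415,-0.2148), size 50×170 as given, stylus hole at about (0.5964,-0.2177). The oil bottle biases the jig's rectangle, so I'll fit lines to clean edge stretches.

```bash
python3 - <<'E'
from h import *
def edges(n,roi,vmin,z,c0,psi):
    im=cv2.imread(f"pics/{n}0.png"); hsv=cv2.cvtColor(im,cv2.COLOR_BGR2HSV)
    m=((hsv[...,1]<70)&(hsv[...,2]>vmin)).astype(np.uint8)
    k=np.zeros_like(m);x0,y0,x1,y1=roi;k[y0:y1,x0:x1]=1;m*=k
    m=cv2.morphologyEx(m,cv2.MORPH_CLOSE,np.ones((3,3)))
    cs,_=cv2.findContours(m,cv2.RETR_EXTERNAL,cv2.CHAIN_APPROX_NONE)
    c=max(cs,key=cv2.contourArea)[:,0]
    W=ray(n,c,z)[:,:2]*1000
    R=np.array([[np.cos(psi),-np.sin(psi)],[np.sin(psi),np.cos(psi)]])
    J=(W-c0)@R
    for nm,ax,sg in [("x-",0,-1),("x+",0,1),("y-",1,-1),("y+",1,1)]:
        s=(np.abs(J[:,ax]-sg*100)<7)&(np.abs(J[:,1-ax])<88)
        if nm=="x+": s&=J[:,1]>-10
        p=J[s]
        for _ in range(3):
            a=np.polyfit(p[:,1-ax],p[:,ax],1);r=p[:,ax]-np.polyval(a,p[:,1-ax]);p=p[np.abs(r)<max(1,1.5*r.std())]
        print(n,nm,len(p),"offset",round(a[1],2),"slope deg",round(np.degrees(np.arctan(a[0])),2))
edges("top",(95,130,240,262),90,.044,np.array([535.8,178]),np.radians(12.8))
edges("side",(95,205,255,345),110,.044,np.array([535.8,178]),np.radians(12.8))
c0=np.array([535.8,178]);psi=np.radians(12.8);R=np.array([[np.cos(psi),-np.sin(psi)],[np.sin(psi),np.cos(psi)]])
def J(x,y,z): return np.r_[(c0+R@[x,y])/1000,z/1000]
outs=[]
for n,roi,f in [("top",(95,130,240,300),3),("side",(95,190,295,345),2)]:
    x0,y0,x1,y1=roi;im=cv2.resize(cv2.imread(f"pics/{n}0.png")[y0:y1,x0:x1],None,fx=f,fy=f,interpolation=cv2.INTER_CUBIC)
    def P(L): return ((proj(n,np.array([J(*p) for p in L]))-[x0,y0]+.5)*f).round().astype(np.int32)
    cv2.polylines(im,[P([(-100,-100,44),(100,-100,44),(100,100,44),(-100,100,44)])],True,(0,255,0),1)
    cv2.polylines(im,[P([(91,35,30),(45,35,30),(26.5,27.5,30),(-28.5,-27.5,30),(-47,-35,30),(-100,-35,30)])],False,(255,0,255),1)
    for q in P([(35,-35,44),(35,-35,72)]): cv2.circle(im,tuple(map(int,q)),2,(0,0,255),-1)
    outs.append(im)
h=max(map(len,outs));o=np.zeros((h,sum(i.shape[1] for i in outs),3),np.uint8);x=0
for i in outs:o[:len(i),x:x+i.shape[1]]=i;x+=i.shape[1]
print(o.shape);cv2.imwrite("pics/ov.png",o[:,:840] if o.shape[1]<=800 else cv2.resize(o,(800,int(o.shape[0]*800/o.shape[1]))))
E
```

```text
top x- 72 offset -100.98 slope deg -0.05
top x+ 42 offset 98.3 slope deg -0.52
top y- 81 offset -101.8 slope deg 0.03
top y+ 80 offset 98.28 slope deg -0.0
side x- 61 offset -102.35 slope deg 0.06
side x+ 38 offset 97.61 slope deg -0.15
side y- 60 offset -99.99 slope deg 0.15
side y+ 76 offset 100.14 slope deg -0.08
(510, 835, 3)
```

View pics/ov.png

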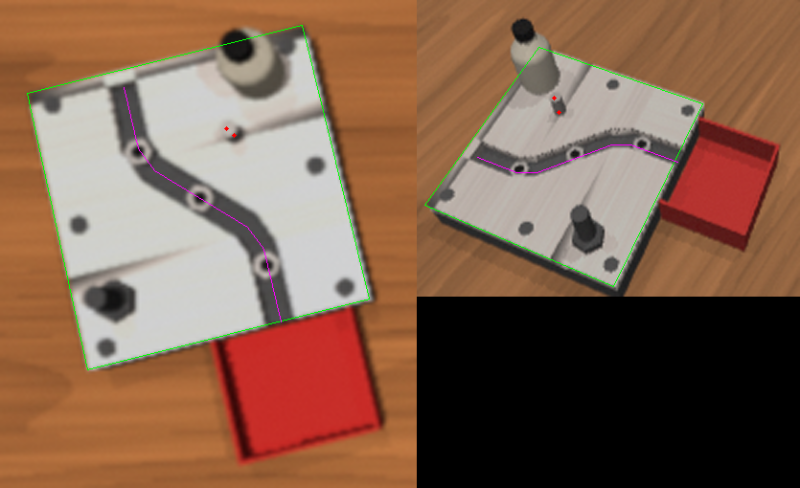

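The edge spacings are 199.3 and 200.1 mm in top, 200.0 and 200.1 in side, matching the 200×200 jig. After averaging the two offsets the centre is (0.5342,0.1767) at yaw 12.8°. The nuts fall on the centre line at jig (42,35), (0,0) and (-58,-35). Next I'll check reach.

```bash
cat >> h.py <<'E'
c0=np.array([534.2,176.7]);psi=np.radians(12.8)
Rj=np.array([[np.cos(psi),-np.sin(psi)],[np.sin(psi),np.cos(psi)]])
def J(x,y): return (c0+Rj@[x,y])/1000
def rot(a): # jaw axis at angle a deg, tool down
    a=np.radians(a);y=np.array([np.cos(a),np.sin(a),0]);z=np.array([0,0,-1.]);return np.c_[np.cross(y,z),y,z]
STY=np.array([.5964,-.2176]); HZ=.115+.003   # grasp height on hanging stylus (handle centre +3 mm)
def tcpz(tip): return tip+.098-arm.grip_depth  # TCP z for given tip height
E
python3 - <<'E'
from h import *
for a in (87,-93):
    print(a,np.round(arm.solve_ik(np.r_[STY,tcpz(.02)],rot(a)),0))
for a in (12.8,192.8,102.8,-77.2):
    for p in ((80,35),(-120,-35)):
        s=arm.solve_ik(np.r_[J(*p),tcpz(.032)],rot(a)); print(a,p,J(*p).round(4),None if s is None else np.round(s,0))
print(arm.current_joint_positions(), arm.current_t())
E
```

```text
87 [ -25.   36.   83.   -0.   61. -112.]
-93 [-25.  36.  83.  -0.  61.  68.]
12.8 (80, 35) [0.6045 0.2286] [15. 36. 80. -0. 64.  3.]
12.8 (-120, -35) [0.4249 0.116 ] [  7.  23. 109.  -0.  48.  -5.]
192.8 (80, 35) [0.6045 0.2286] None
192.8 (-120, -35) [0.4249 0.116 ] [  7.  23. 109.  -0.  48. 175.]
102.8 (80, 35) [0.6045 0.2286] [ 15.  36.  80.  -0.  64. -87.]
102.8 (-120, -35) [0.4249 0.116 ] [  7.  23. 109.  -0.  48. -95.]
-77.2 (80, 35) [0.6045 0.2286] [15. 36. 80. -0. 64. 93.]
-77.2 (-120, -35) [0.4249 0.116 ] [  7.  23. 109.  -0.  48.  85.]
[ 6.33411479e+01  2.83065531e+01  7.71185813e+01  1.23187470e-03
  7.46278469e+01 -5.47072724e+00] 0.15
```

```bash
python3 - <<'E'
from h import *
arm.move_to(np.r_[STY,.24],rot(-93)); print(arm.current_t())
arm.move_l(np.r_[STY,tcpz(.02)],feed=.12)
print(arm.current_t(),arm.current_ee_pos().round(4) if hasattr(arm.current_ee_pos(),'round') else arm.current_ee_pos(),arm.current_force())
s=arm.snapshot("side");w=arm.snapshot("top")
cv2.imwrite("pics/g1.png",np.hstack([cv2.resize(s[70:200,220:350],(400,400)),cv2.resize(w[120:250,310:440],(400,400))])[:,:,::-1])
E
```

```text
3.2417
4.5667 [ 0.5968 -0.2178  0.0999] [0.3848689  0.46787421 0.78215044]
```

View pics/g1.png

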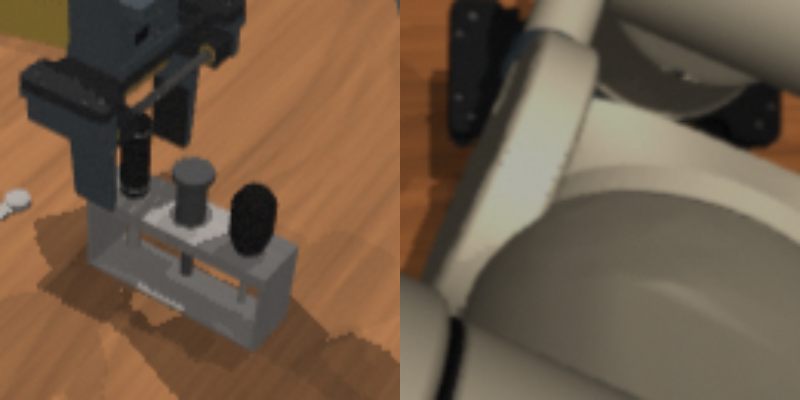

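In the side crop the fingers straddle the stylus handle at (135,150) and clear the punch at (195,190). I'll grip and lift.

```bash
python3 - <<'E'
from h import *
f0=np.array(arm.current_force())
arm.grip(.015); print(arm.current_t(),arm.current_width(),np.round(np.array(arm.current_force())-f0,2),np.round(arm.current_ee_pos(),4))
np.save("grasp.npy",np.array(arm.current_ee_pos()))
arm.move_l(np.r_[STY,tcpz(.195)],feed=.2)
print(arm.current_t(),arm.current_width(),np.round(np.array(arm.current_force())-f0,2))
s=arm.snapshot("side")
cv2.imwrite("pics/g2.png",cv2.resize(s[20:200,190:370],(600,600))[:,:,::-1])
E
```

```text
5.7 0.023125993981088645 [-0.25  0.58  0.21] [ 0.5964 -0.2176  0.0992]
6.725 0.02344054239553231 [-0.68  0.54 -0.57]
```

View pics/g2.png

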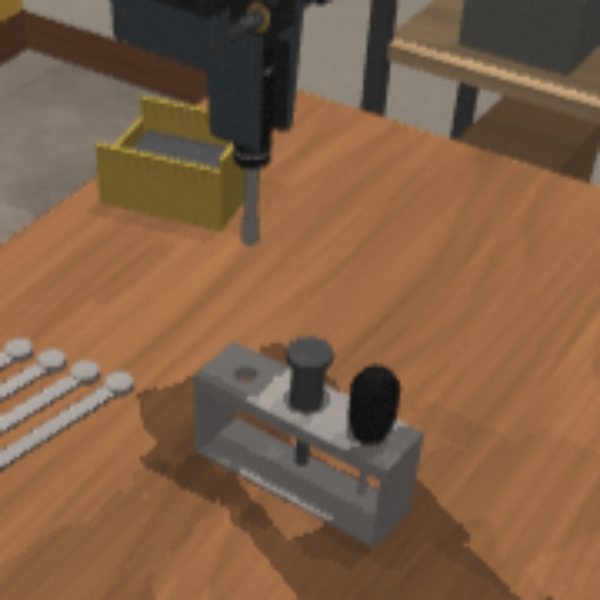

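The stylus hangs straight in the grip, its tip at crop (250,243) and the empty hole at (247,373). Now over to the seam start, high above the oil bottle, checking tip and hole on the way.

```bash
python3 - <<'E'
from h import *
k=180/600
print("tip exp",proj("side",np.r_[STY,.195]).round(1),"seen",np.array([250,243])*k+[190,20])
print("hole",ray("side",np.array([246.5,373])*k+[190,20],.08).round(4))
p=J(80,35)
arm.move_to(np.r_[p,tcpz(.195)],rot(12.8)); print(arm.current_t(),arm.current_width())
arm.move_l(np.r_[p,tcpz(.075)],feed=.15); print(arm.current_t(),np.round(arm.current_ee_pos(),4),np.round(arm.current_force(),2))
for n,(x0,y0,x1,y1) in {"side":(90,130,290,330),"top":(90,100,290,300)}.items():
    cv2.imwrite(f"pics/s_{n}.png",cv2.resize(arm.snapshot(n)[y0:y1,x0:x1],(600,600),interpolation=cv2.INTER_CUBIC)[:,:,::-1])
cv2.imwrite("pics/s_w.png",arm.snapshot("wrist")[:,:,::-1])
print("exp tip side crop",(proj("side",np.r_[p,.075])-[90,130])*3)
E
```

```text
tip exp [[263.9  92. ]] seen [265.   92.9]
hole [[ 0.5938 -0.2181  0.08  ]]
8.4083 0.023432650757754813
9.3583 [0.6051 0.2286 0.1551] [ 0.25 -0.62 -0.48]
exp tip side crop [[106.74723143 395.44746575]]
```

View pics/s_side.png

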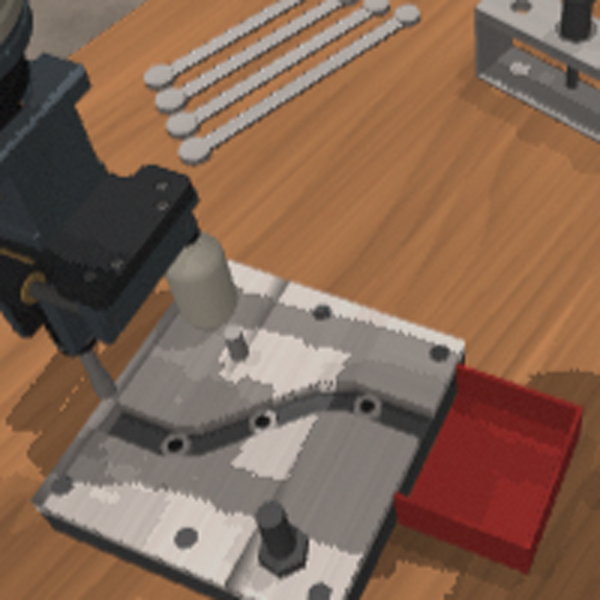

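View pics/s_w.png

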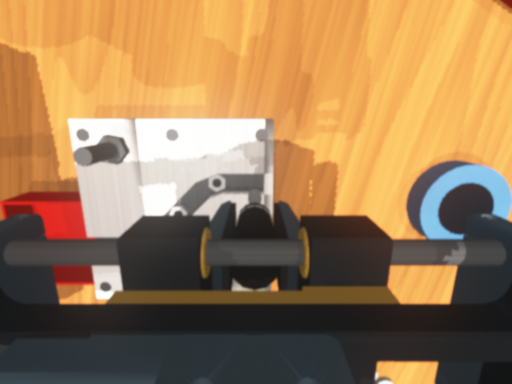

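In the side crop the tip is at about (108,398), expected (107,395), right over the closed end. The bottle, bolt and dowel are undisturbed. I'll lower slowly while watching the force.

```bash
python3 - <<'E'
from h import *
p=J(80,35)
for z in (.050,.040,.033):
    arm.move_l(np.r_[p,tcpz(z)],feed=.04)
    print(arm.current_t(),np.round(arm.current_ee_pos(),4),np.round(arm.current_force(),2))
arm.sleep(.3);print(np.round(arm.current_ee_pos(),4),np.round(arm.current_force(),2),arm.current_width())
cv2.imwrite("pics/d.png",cv2.resize(arm.snapshot("side")[190:330,90:290],(800,560),interpolation=cv2.INTER_CUBIC)[:,:,::-1])
print("exp",(proj("side",np.r_[p,.044])-[90,190])*4)
E
```

```text
10.2833 [0.6045 0.2286 0.1293] [0.23 0.96 0.18]
10.6833 [0.6043 0.2285 0.1189] [ 0.21  0.06 -0.22]
11.0083 [0.6043 0.2285 0.1119] [0.14 0.44 0.34]
[0.6045 0.2286 0.1123] [ 0.45 -0.6  -0.98] 0.0236777336520572
exp [[160.36222078 319.66997795]]
```

View pics/d.png

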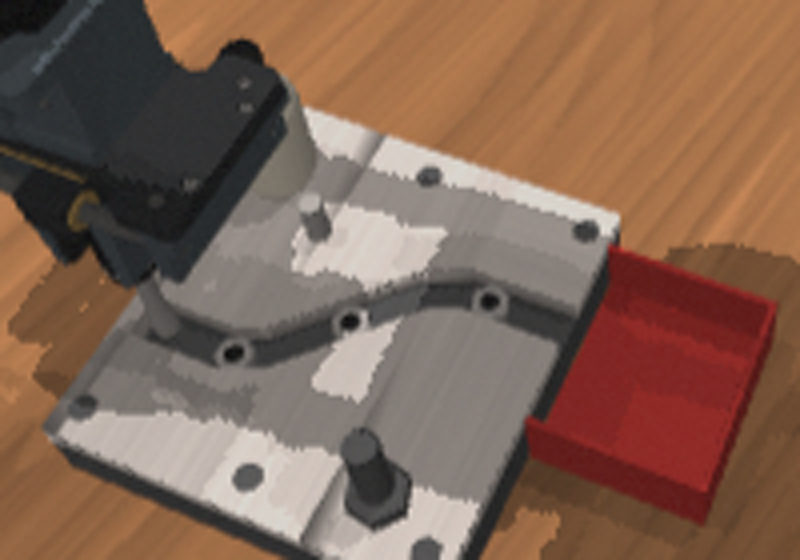

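The foot sits inside the seam's closed end at about (165,330) and shows no contact force. I'll sweep segment by segment at about 3 cm/s.

```bash
python3 - <<'E'
from h import *
def go(q,feed):
    arm.move_l(np.r_[J(*q),tcpz(.032)],feed=feed)
    f=np.array(arm.current_force());print(q,round(arm.current_t(),2),np.round(np.array(arm.current_ee_pos())[:2]-J(*q),4),f.round(2))
    return np.linalg.norm(f)<15
for q in [(62,35),(45,35),(36,31.9),(26.5,27.5),(-1,0)]:
    if not go(q,.03): print("STOP");break
cv2.imwrite("pics/m1.png",cv2.resize(arm.snapshot("side")[190:330,90:290],(800,560),interpolation=cv2.INTER_CUBIC)[:,:,::-1])
E
```

```text
(62, 35) 12.11 [0.0001 0.    ] [ 0.44 -0.4   0.35]
(45, 35) 12.82 [0.0001 0.    ] [ 0.21  0.95 -0.89]
(36, 31.9) 13.29 [-0.0001 -0.0001] [-0.23 -0.25 -1.24]
(26.5, 27.5) 13.79 [-0.     -0.0001] [ 1.07  0.82 -1.06]
(-1, 0) 15.24 [0.0001 0.0001] [0.18 1.5  0.37]
```

View pics/m1.png

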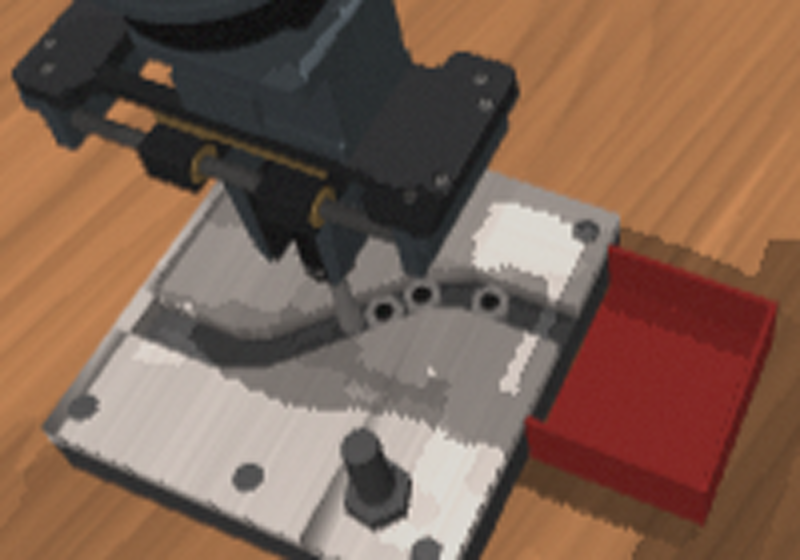

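Both nuts, at (383,310) and (423,293), are being pushed ahead, forces stay near 1 N, and the third is at (490,300). I'll carry on out over the bin.

```bash
python3 - <<'E'
from h import *
def go(q,feed):
    arm.move_l(np.r_[J(*q),tcpz(.032)],feed=feed)
    f=np.array(arm.current_force());print(q,round(arm.current_t(),2),np.round(np.array(arm.current_ee_pos())[:2]-J(*q),4),f.round(2))
    return np.linalg.norm(f)<15
for q in [(-28.5,-27.5),(-38,-31.9),(-47,-35),(-75,-35),(-100,-35),(-122,-35)]:
    if not go(q,.03): print("STOP");break
arm.sleep(.3)
cv2.imwrite("pics/m2.png",cv2.resize(arm.snapshot("side")[190:330,90:290],(800,560),interpolation=cv2.INTER_CUBIC)[:,:,::-1])
E
```

```text
(-28.5, -27.5) 16.74 [0.     0.0001] [-0.39  0.82 -0.97]
(-38, -31.9) 17.24 [-0.     -0.0001] [ 0.2  -0.03 -0.29]
(-47, -35) 17.71 [-0.     -0.0001] [-0.1  -0.78  0.15]
(-75, -35) 18.79 [0.0002 0.    ] [ 0.81 -1.07 -0.24]
(-100, -35) 19.77 [0.0002 0.    ] [-0.24 -0.21 -0.56]
(-122, -35) 20.66 [0.0002 0.    ] [-0.5  -0.66 -0.38]
```

View pics/m2.png

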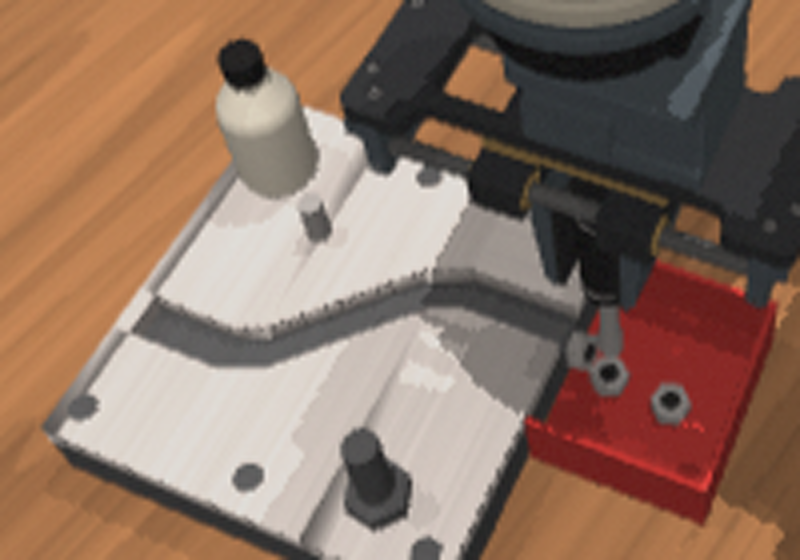

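The seam is empty and the three nuts are in the bin at (670,402), (608,373) and (580,350), the last leaning beside the foot. I'll raise the stylus straight up and check.

```bash
python3 - <<'E'
from h import *
arm.move_l(np.r_[J(-122,-35),tcpz(.195)],feed=.12)
arm.move_to(np.r_[STY,tcpz(.195)],rot(-93))
arm.move_l(np.r_[STY,tcpz(.10)],feed=.12);arm.sleep(.3)
print(arm.current_t(),np.round(arm.current_ee_pos(),4),np.round(arm.current_force(),2),arm.current_width())
s=arm.snapshot("side")
cv2.imwrite("pics/r1.png",np.hstack([cv2.resize(s[80:180,220:320],(400,400),interpolation=cv2.INTER_CUBIC),cv2.resize(s[230:330,200:300],(400,400),interpolation=cv2.INTER_CUBIC)])[:,:,::-1])
print("tip exp crop",(proj("side",np.r_[STY,.10])-[220,80])*4,"hole exp",(proj("side",np.r_[STY,.08])-[220,80])*4)
E
```

```text
25.1583 [ 0.5966 -0.2177  0.1796] [ 0.46 -0.73 -0.97] 0.023645526153501326
tip exp crop [[172.48969315 181.24158059]] hole exp [[171.88519122 206.51784671]]
```

View pics/r1.png

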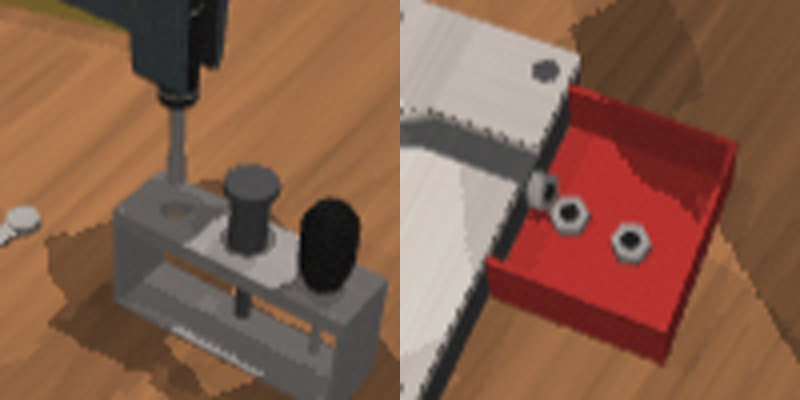

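The stylus is above its own hole. The third nut leans on edge against the jig side, in the bin by (543,190). I'll lower in small, force-checked steps.

```bash
python3 - <<'E'
from h import *
for z in (.084,.078,.072,.064,.050,.035,.0235,.0205):
    arm.move_l(np.r_[STY,tcpz(z)],feed=.04)
    f=np.mean([arm.current_force() for _ in range(5)],axis=0)
    print(z,round(arm.current_t(),2),np.round(arm.current_ee_pos(),4),f.round(2))
    if np.linalg.norm(f)>8: print("STOP");break
s=arm.snapshot("side")
cv2.imwrite("pics/r2.png",cv2.resize(s[80:180,220:320],(500,500),interpolation=cv2.INTER_CUBIC)[:,:,::-1])
E
```

```text
0.084 25.76 [ 0.5963 -0.2176  0.163 ] [-0.06 -0.63 -0.36]
0.078 26.06 [ 0.5962 -0.2175  0.1569] [-0.52  0.68 -0.77]
0.072 26.36 [ 0.5962 -0.2175  0.1508] [ 0.27  0.63 -0.76]
0.064 26.71 [ 0.5962 -0.2175  0.1428] [ 0.34 -0.62 -1.08]
0.05 27.21 [ 0.5963 -0.2176  0.129 ] [-0.09 -0.23 -0.84]
0.035 27.73 [ 0.5963 -0.2176  0.114 ] [-1.   -0.94 -1.77]
0.0235 28.17 [ 0.5962 -0.2175  0.1024] [-0.07 -0.33 -0.57]
0.0205 28.42 [ 0.5964 -0.2175  0.0996] [ 1.12  0.09 -0.35]
```

View pics/r2.png

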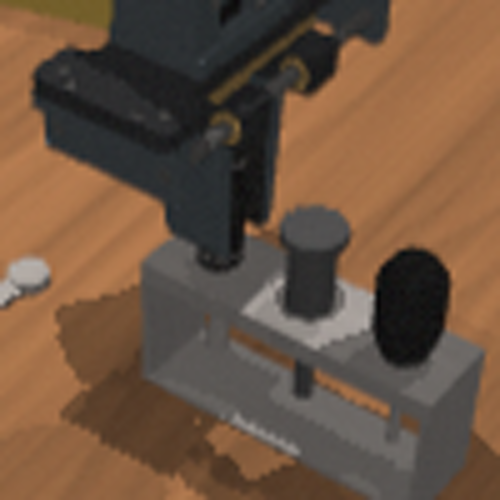

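It slid into the hole with no contact force and the shoulder is at the plate, around (220,260). I'll release and retreat.

```bash
python3 - <<'E'
from h import *
arm.grip(.06); arm.sleep(.3)
print(arm.current_t(),arm.current_width())
arm.move_l(np.r_[STY,.26],feed=.12)
arm.move_to(np.array([.35,-.30,.35]),rot(-93)) if arm.solve_ik(np.array([.35,-.30,.35]),rot(-93)) is not None else print("no")
print(arm.current_t(),np.round(arm.current_ee_pos(),3))
s=arm.snapshot("side");t=arm.snapshot("top")
cv2.imwrite("pics/e_s.png",s[:,:,::-1]);cv2.imwrite("pics/e_t.png",t[:,:,::-1])
cv2.imwrite("pics/e.png",np.hstack([cv2.resize(s[95:190,235:330],(400,400),interpolation=cv2.INTER_CUBIC),cv2.resize(s[235:315,215:295],(400,400),interpolation=cv2.INTER_CUBIC)])[:,:,::-1])
E
```

```text
29.4833 0.06013955156878748
32.0333 [ 0.351 -0.3    0.35 ]
```

View pics/e.png

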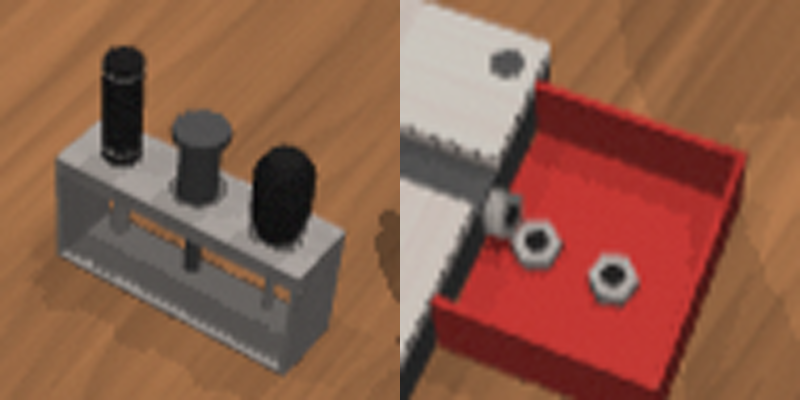

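View pics/e_t.png

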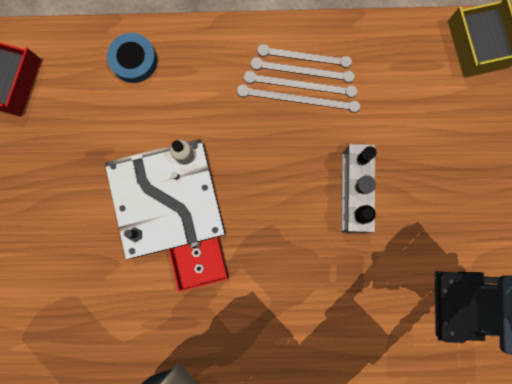

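View pics/e_s.png

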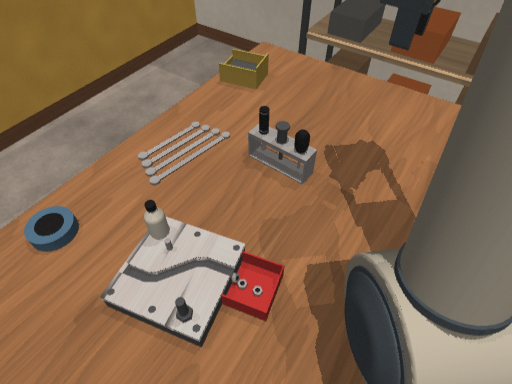

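The stylus is back and the bystanders look unmoved. I'll triangulate the leaning third nut, and difference the before and after images at the rack, bottle and bolt.

```bash
python3 - <<'E'
from h import *
for n,rs in {"side":{"sty":(255,100,275,140),"rack_rest":(275,118,316,165),"oil":(140,195,170,240),"bolt":(172,292,195,325)},"top":{"sty":(356,142,378,168),"rest":(350,172,378,232),"oil":(168,135,192,165),"bolt":(122,225,146,243)}}.items():
    a=cv2.imread(f"pics/{n}0.png",0).astype(int);b=cv2.imread(f"pics/e_{n[0]}.png",0).astype(int)
    for k,(x0,y0,x1,y1) in rs.items():
        d=np.abs(a-b)[y0:y1,x0:x1];print(n,k,"mean diff",d.mean().round(2),"n>30",(d>30).sum())
t=cv2.imread("pics/e_t.png");cv2.imwrite("pics/f.png",cv2.resize(t[225:295,165:235],(600,600),interpolation=cv2.INTER_CUBIC))
pS=np.array([502-400,212])/5+[215,235]
for z in (.01,.02,.03,.04):
    w=ray("side",pS,z)[0]; print(z,"jig",(Rj.T@(w[:2]*1000-c0)).round(1),"top crop px",((proj("top",w)-[165,225])*600/70).round(0))
E
```

```text
side sty mean diff 7.96 n>30 11
side rack_rest mean diff 6.44 n>30 0
side oil mean diff 8.15 n>30 0
side bolt mean diff 9.08 n>30 0
top sty mean diff 6.33 n>30 2
top rest mean diff 4.73 n>30 0
top oil mean diff 4.77 n>30 0
top bolt mean diff 4.85 n>30 0
0.01 jig [-104.7  -40.2] top crop px [[274. 165.]]
0.02 jig [-107.1  -35.7] top crop px [[253. 179.]]
0.03 jig [-109.5  -31.3] top crop px [[231. 193.]]
0.04 jig [-112.   -26.8] top crop px [[209. 207.]]
```

View pics/f.png

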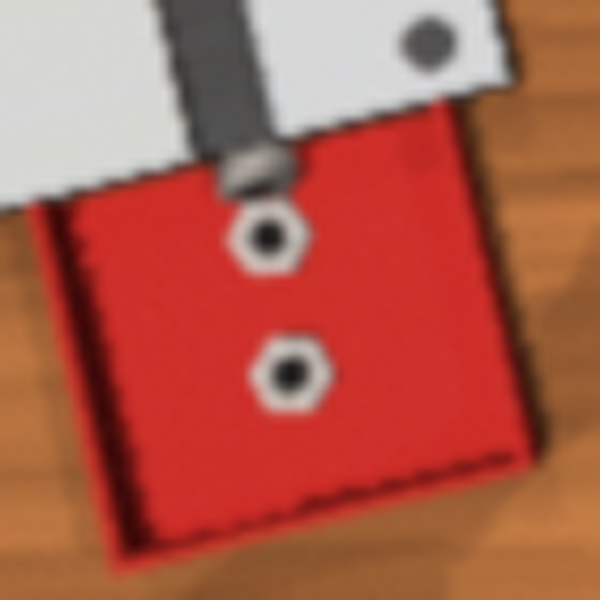

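Triangulation puts the third nut at about z=0.018, jig (-107,-36): inside the bin, standing on edge against the jig's side, below the seam floor and clear of the seam. One last check of the stylus seating by its dark mask, then sign off.

```bash
python3 - <<'E'
from h import *
for n,(x0,y0,x1,y1) in {"side":(252,98,276,136),"top":(354,143,378,168)}.items():
    for f in (f"pics/{n}0.png",f"pics/e_{n[0]}.png"):
        g=cv2.imread(f,0)[y0:y1,x0:x1].astype(float);w=np.clip(90-g,0,60)
        ys,xs=np.mgrid[y0:y1,x0:x1];r=np.where((g<60).sum(1)>3)[0]+y0
        print(n,f,round((w*xs).sum()/w.sum(),2),round((w*ys).sum()/w.sum(),2),r.min(),r.max())
print(arm.current_dq(),arm.current_t())
arm.sign_off()
E
```

```text
side pics/side0.png 263.5 119.73 107 133
side pics/e_s.png 263.65 119.54 106 133
top pics/top0.png 365.92 155.17 147 163
top pics/e_t.png 366.26 155.16 147 163
[ 0.05327502  0.02130602 -0.02292894 -0.10069643  0.0260836  -0.07685943] 32.1333
the job is handed in; nothing more can be done
```

The job is done and handed in at about 32 s. I took the stylus from the far hole, put its tip into the closed end of the seam and pushed all three nuts along it at about 3 cm/s. They went round both bends and out into the red bin, and I put the stylus back in its own hole.

- **Forces:** every reading, taken at each waypoint and lowering step, stayed at about 2 N or less.
- **Nuts:** the seam is empty and all three nuts are in the bin. Two lie flat. The third stands on edge against the jig's side wall at about z = 18 mm, below the seam's floor.
- **Stylus:** in both cameras its position matches the "before" pictures to within 0.4 px, and its lower edge sits on the same pixel rows. Its top edge in the side view differs by one pixel row. I take it as fully down, to about 1–2 mm.
- **Everything else:** the punch, screwdriver, oil bottle and bolt show no change between the before and after pictures. The gripper is open and clear of everything.

One disagreement: in the side view, the tip and the hole appeared 1–2 px (about 2–4 mm) from where I expected them. The insertion was still free of contact.

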